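Release two look-alike rollers, find the steel one by weight, offer it up to the bracket

ROBOT

A 6-joint arm with a two-finger parallel gripper is mounted at the origin on a cart in front of the work surface, level with it; the furniture and walls round the work are solid. World frame = base frame: x ahead of the robot, y to its left, z up, the work surface at z = 0. Lengths are in m, angles in rad, forces in N, time in s.
With the tool pointing down it reaches from about 0.3 to 0.875 m from the base axis. Payload 6.4 kg.
Tool frame: the origin (TCP) lies between the finger pads; the fingertips stand 19 mm ahead of it and the grasp point (between the pads) is the TCP (ctrl.tips_ahead is the z of the fingertips in the tool frame, in m); z points along the fingers, y is the line along which they close (so a half turn about z gives the same grasp; the last joint's range is limited). The gripper opens to 85 mm and grips with 20 to 120 N. Pads are 22 mm wide; open, the fingers measure 114 mm over their backs; the gripper's body (76 mm by 85 mm) begins 54 mm behind the grasp point. The pads swing forward as they close: fully open they stand 13 mm farther back than shut.
Start: joints at [1.05, 0.181, 1.607, -0, 1.354, -0.206], TCP at [0.178, 0.547, 0.211] pointing down, gripper open.
Joint ranges: [-2.99, 2.99], [-0.89, 2.07], [0.3, 2.58], [-1.14, 4.28], [0, 2.63], [-3.12, 3.12]. Speed limits (rad/s): [2.57, 2.57, 3.01, 3.14, 3.14, 3.14].

INTERFACE

Orientations are given as a unit quaternion [w, x, y, z].
In Python, from bench import readout, vision, ctrl gives the robot as it stands.
- The arm moves only by the tool play_rows, never from a script. Its arguments are lists of equal length, an entry for each row: "xyz": the shift along the tool's x, y, z in mm, a list of three; "rot": the turn, a rotation vector about the tool's x, y, z in rad, a list of three; "grip": the opening, from 0 (shut) to 1 (fully open). In form: {"xyz": [[x, y, z], ...], "rot": [[rx, ry, rz], ...], "grip": [grip, ...]}. A call has exactly 10 rows; each row is the pose to reach, as a shift and turn from the pose commanded when the call began, along the tool's axes at that moment; what a row does not reach only later rows make up. A row lasts 1/8 s, in which the tool goes at most 62.5 mm and 10.7 degrees, less where a joint would pass 70% of its speed; a pose out of reach is approached as far as the arm can. A call with a gripper value outside its range is refused whole. The fingers move at their own pace and stop on an object; the grip force is fixed at half the most. Time passes only in rows, so rows that repeat a pose let the fingers close, or fill a call up. It gives the time, the measured TCP pose, the force, the opening and the grip force at its end, in the units of the state.
- readout.get_obs(): the state, without advancing time (a new reading comes with each control period).
- vision.camera(name): name is "scene" or "top" or "wrist"; returns a dict with "color" (480x640x3 uint8, red, green, blue), "depth" (480x640 float32, m along the optical axis (not along the pixel's ray), 0 where there is no reading), "camera_matrix" (3x3 intrinsics, pixels), "extrinsics" (4x4, takes a point from camera to world coordinates); the wrist camera has in their place "hand_eye" (4x4, takes a point from camera to tool coordinates, whose origin is the TCP and whose axes are the flange's). Camera axes: x right, y down, z forward; pixel columns grow to the right and rows downward; lengths in m; the calibration is good to about 2 mm. A picture is of the moment at which its call begins: read the wrist's pose just before it.
- ctrl.hand_in(): hands the job in; it is judged then, once.
The state is a dict: "time_s": time; "q": joint angles; "dq": joint speeds; "joint_efforts": joint torques, N m; "eef_pos": TCP position; "eef_rot": TCP orientation; "wrist_force": force on the tool from outside, world axes, zero at the start; "torque": the same for the moment, N m; "opening": opening from 0.0 (shut) to 1.0 (fully open); "grasp_force": force on a finger pad.
Only numpy, scipy, OpenCV 4.12 (cv2) and the standard library are available. Lean on these libraries where they do the work, as an engineer would, in place of code of your own. Each camera call takes 0.05 s, during which the arm holds its last target. There are 200 camera calls.

TASK

Two plated rollers that look alike wait behind the spring gate of the gravity feeder; one is solid steel, the other aluminium. Press the red plunger head fully down and keep it down until both rollers have rolled out to the stops, then lift each of them in turn well clear of the rails to feel which is heavier, and put the light one back against a stop. Finish still holding the heavy roller between the cheeks of the green bracket, touching neither, with its bores in line with the two pins so that I can push them in; drop neither roller and leave the other things where they are.

Things in the scene. Friction and masses are not known exactly. Their poses are not given: they have to be found in the camera images.
- plunger_top (a point): centre of the top of the red mushroom plunger head (42 mm across, nearly flat, 172 mm above the bench when released), in the middle between the feeder's two lanes. It is pressed straight down; it lowers both gate blades. Its z axis is up and its x and y axes are the feeder's.
- plunger (a joint): how far the plunger is pressed, in m: 0 released, 0.028 at its stop. The spring pushes back with about 3 N at the top and 8.5 N at the stop, and lifts it again when let go. Only below about 0.022 m do the rollers get past the blades, and they need about 1 s to roll 0.16 m down to the stops; a plunger let go sooner may catch them.
- feeder: two-lane gravity feeder fixed on the bench, base 270 x 214 mm, origin on the bench below its middle; x points up the tracks, y across the lanes (centres at y = +-60 mm). Each lane: two rails 45 mm apart, open 50 mm deep between them, sloping 6 degrees down to -x; guide walls 71 mm apart end 2 mm below a roller's axis. A transparent hood, 135 mm high, covers the waiting rollers from x = 51 mm on.
- stop_left (a point): centre of a roller resting against the stops of the +y lane: 85 mm above the bench, at x = -100 mm of the feeder; axes as the feeder's, the roller lies along y. The stops are the two upturned rail ends (1 mm above the roller's axis), 45 mm apart, so fingers can go down before and behind the roller's middle. A roller set a little up the rails rolls back to the stops.
- stop_right (a point): the same for the lane on the feeder's -y side.
- roller_a_centre (a point): plated bright-metal roller, a plain cylinder of diameter 36 mm and length 64 mm with a blind 14 mm pin bore in each end; the point is its centre, its own y axis runs along the roller (x and z turn as it rolls). It starts behind the gate in one lane or the other. Its looks do not tell whether it is the steel one or the aluminium one.
- roller_b_centre (a point): plated bright-metal roller, a plain cylinder of diameter 36 mm and length 64 mm with a blind 14 mm pin bore in each end; the point is its centre, its own y axis runs along the roller (x and z turn as it rolls). The aluminium one weighs 0.13 to 0.22 kg, the steel one 0.39 to 0.59 kg.
- roller_a: the same roller as roller_a_centre: origin and axes at its centre.
- roller_b: the same roller as roller_b_centre: origin and axes at its centre.
- bracket: green roller bracket fixed on the bench: base plate 90 x 150 x 10 mm, and two upright cheeks 46 mm wide and 8 mm thick, 84 mm apart, with round tops 103 mm above the bench; open between the cheeks at the top and on both sides. The pin knobs outside reach y = +-79 mm. Origin on the bench under the middle, y from cheek to cheek, z up.
- pin_line (a point): the middle of the line of the two pins, half-way between the cheeks, 80 mm above the bench; the line runs along y (from cheek to cheek), axes as the bracket's. The pins are drawn back, their tips level with the inner faces of the cheeks. A roller held here along y has 10 mm of air at each end.
- tape_measure: yellow tape measure, loose bystander, 38 x 84 x 64 mm, origin under it.
- mug: white mug, loose bystander, 82 mm across, 91 mm high, origin under it.
- duct_tape: roll of grey tape, loose bystander, 100 mm across, 48 mm high, origin under it.
Mind the look-alikes: they are no part of the job. Leave any pink or yellow look-alike of the roller_b alone.

How it is judged:
By the outcome, as a careful person would: the job done as asked, in the order asked, and still so for the second after the job is handed in, while the arm keeps its last pose, push and grip.
It also fails if it takes over 72 s, if anything falls off the work surface, if the arm or the gripper's body presses on something with over 40 N, if the wrist force passes 120 N, or if a joint passes its speed limit or range.

## Working session

There is one attempt and no reset: what is moved stays moved. The work goes in short steps, Python scripts to look and compute and a tool call to move; the robot and the scene stay as the last step left them, time stands still between calls to the robot, and variables do not carry over. Pictures are saved under pics/ and viewed, at most 13 in all, crops included, and the job is handed in when it is done.

Besides the shell and the picture viewer there is one more tool, called after ">>>" in YAML: its name, and indented under it one key for each argument. play_rows: Moves the arm, as the interface text tells. Its arguments: {"type":"object","properties":{"xyz":{"type":"array","items":{"type":"array","items":{"type":"number"}}},"rot":{"type":"array","items":{"type":"array","items":{"type":"number"}}},"grip":{"type":"array","items":{"type":"number"}}},"required":["xyz","rot","grip"]}

```bash
mkdir -p pics; python3 - <<'E'
from bench import readout, vision, ctrl
import cv2, numpy as np, pickle
o=readout.get_obs(); print(o)
for n in ("scene","top"):
    c=vision.camera(n); pickle.dump(c,open(f"{n}0.pkl","wb"))
    cv2.imwrite(f"pics/{n}0.png",c["color"][:,:,::-1]); print(n,c["camera_matrix"].round(1).tolist(),c["extrinsics"].round(3).tolist())
E
```

```text
{'time_s': 0.0, 'q': array([ 1.04969895e+00,  1.81529929e-01,  1.60797335e+00, -4.42435169e-05,
        1.35380832e+00, -2.06312996e-01]), 'dq': array([-1.43341042e-03,  6.11265954e-04, -9.88172929e-04, -5.78867393e-04,
        3.66394744e-05,  4.29120070e-04]), 'joint_efforts': array([ 4.40153544e-04, -4.44881666e+01, -3.51331079e+01, -3.35034219e-04,
        8.94569879e-03,  1.35784614e-05]), 'eef_pos': array([0.17773925, 0.54623603, 0.21000718]), 'eef_rot': array([-2.85561428e-04,  1.56738388e-01,  9.87639782e-01, -8.10931590e-04]), 'wrist_force': array([ 0.06509822, -0.41703415,  0.21673511]), 'torque': array([ 0.00726356, -0.01302328,  0.01905325]), 'grasp_force': 0.0, 'opening': 1.0027814285920214}
scene [[450.3, 0.0, 314.0], [0.0, 450.3, 239.4], [0.0, 0.0, 1.0]] [[0.54, -0.514, 0.666, -0.255], [-0.841, -0.35, 0.412, -0.481], [0.021, -0.783, -0.622, 0.883], [0.0, 0.0, 0.0, 1.0]]
top [[441.4, 0.0, 318.4], [0.0, 441.4, 238.8], [0.0, 0.0, 1.0]] [[0.016, -0.996, 0.09, 0.454], [-1.0, -0.017, -0.017, 0.04], [0.018, -0.089, -0.996, 1.137], [0.0, 0.0, 0.0, 1.0]]
```

View pics/top0.png

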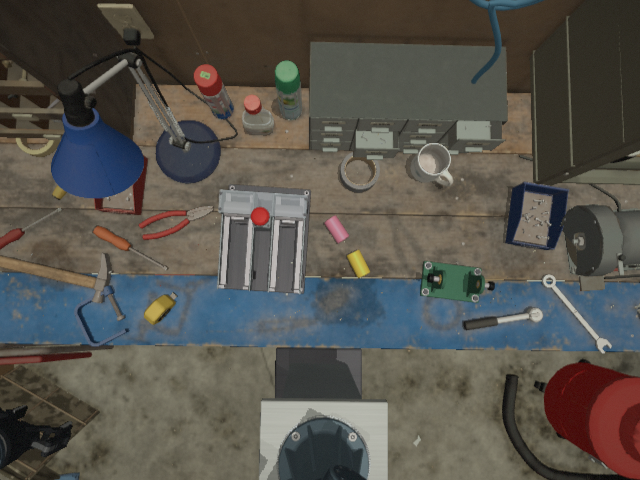

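View pics/scene0.png

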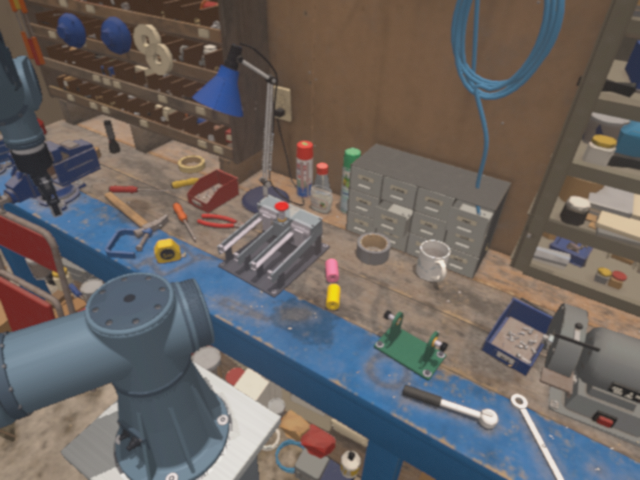

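Top view: the red plunger head is at (260,216) on the feeder, around (264,240), and the green bracket is at (453,281). The pink roller at (336,229) and the yellow one at (358,263) are look-alikes to leave alone. The tape measure is at (160,308), the duct tape at (360,172) and the mug at (433,162).

```bash
cat > h.py <<'E'
import cv2, numpy as np, pickle
def toplane(c,uv,z):
    uv=np.atleast_2d(np.asarray(uv,float)); K=c["camera_matrix"];T=c["extrinsics"]
    r=np.c_[(uv-K[[0,1],[2,2]])/K[[0,1],[0,1]],np.ones(len(uv))]@T[:3,:3].T
    return T[:3,3]+r*((z-T[2,3])/r[:,2])[:,None]
def cloud(c):
    d=c["depth"];K=c["camera_matrix"];T=c["extrinsics"];v,u=np.indices(d.shape)
    P=np.stack([(u-K[0,2])/K[0,0]*d,(v-K[1,2])/K[1,1]*d,d],-1)
    return P@T[:3,:3].T+T[:3,3]
def hsv(c): return cv2.cvtColor(c["color"],cv2.COLOR_RGB2HSV)
def red(c): h=hsv(c); return (((h[...,0]<6)|(h[...,0]>174))&(h[...,1]>170)&(h[...,2]>110))
E
python3 - <<'E'
from h import *
for n,b in (("top",(245,200,275,230)),("scene",(270,195,295,217))):
    c=pickle.load(open(n+"0.pkl","rb")); m=np.zeros((480,640),bool); m[b[1]:b[3],b[0]:b[2]]=1
    m&=red(c); v,u=np.nonzero(m); p=[(u.min()+u.max())/2,(v.min()+v.max())/2]
    print(n,m.sum(),u.mean(),v.mean(),u.min(),u.max(),v.min(),v.max(), toplane(c,[u.mean(),v.mean()],.168), cloud(c)[m].mean(0),np.percentile(cloud(c)[m][:,2],95))
    P=cloud(c); H=hsv(c)
    # bracket base
    g=(H[...,0]>55)&(H[...,0]<95)&(H[...,1]>90)
    bb=(410,250,500,310) if n=="top" else (370,300,455,385)
    k=np.zeros_like(g);k[bb[1]:bb[3],bb[0]:bb[2]]=1;g&=k
    Q=P[g]; 
    low=Q[(Q[:,2]<.02)];print("low",len(low),cv2.minAreaRect((low[:,:2]*1000).astype(np.float32)))
    hi=Q[Q[:,2]>.05];print("hi",len(hi),cv2.minAreaRect((hi[:,:2]*1000).astype(np.float32)) if len(hi) else 0)
    # feeder by depth
    fb=(205,175,325,305) if n=="top" else (205,185,335,300)
    k=np.zeros_like(g);k[fb[1]:fb[3],fb[0]:fb[2]]=1
    f=k&(P[...,2]>.006)&(P[...,2]<.16)&(H[...,1]<70);nn,lab,st,_=cv2.connectedComponentsWithStats(f.astype(np.uint8))
    i=1+st[1:,4].argmax(); Q=P[lab==i]; print("feeder",len(Q),cv2.minAreaRect((Q[:,:2]*1000).astype(np.float32)))
c=pickle.load(open("top0.pkl","rb"));s=pickle.load(open("scene0.pkl","rb"))
a=cv2.resize(c["color"][175:305,200:330],(400,400),interpolation=2);b=cv2.resize(c["color"][245:315,410:500],(400,311),interpolation=2)
d=cv2.resize(s["color"][300:385,365,None] if 0 else s["color"][300:385,365:460],(400,289),interpolation=2)
im=np.zeros((600,800,3),np.uint8);im[:400,:400]=a;im[:311,400:]=b;im[311:600,400:]=d
cv2.imwrite("pics/crop1.png",im[:,:,::-1])
E
```

```text
top 243 259.5349794238683 215.98765432098764 251 268 208 224 [[0.5897005  0.15457398 0.168     ]] [0.58887387 0.15390709 0.17419617] 0.17331885519084078
low 1187 ((451.6645812988281, -318.65997314453125), (149.24008178710938, 86.45671081542969), 83.814697265625)
hi 241 ((463.3276672363281, -164.64535522460938), (407.1550598144531, 47.82884979248047), 85.84822845458984)
feeder 8129 ((555.9910888671875, 155.02706909179688), (211.57229614257812, 269.29425048828125), 87.35554504394531)
scene 72 281.5138888888889 205.91666666666666 276 287 203 209 [[0.58683519 0.15065594 0.168     ]] [0.58449829 0.1488948  0.17001248] 0.17311276977559056
low 1072 ((450.0859680175781, -322.0254821777344), (145.64248657226562, 85.70864868164062), 81.88568115234375)
hi 15 ((94.5902099609375, -418.4632873535156), (710.6283569335938, 12.557251930236816), 9.098661422729492)
feeder 6458 ((639.51416015625, 204.62803649902344), (536.3596801757812, 315.20196533203125), 29.223539352416992)
```

View pics/crop1.png

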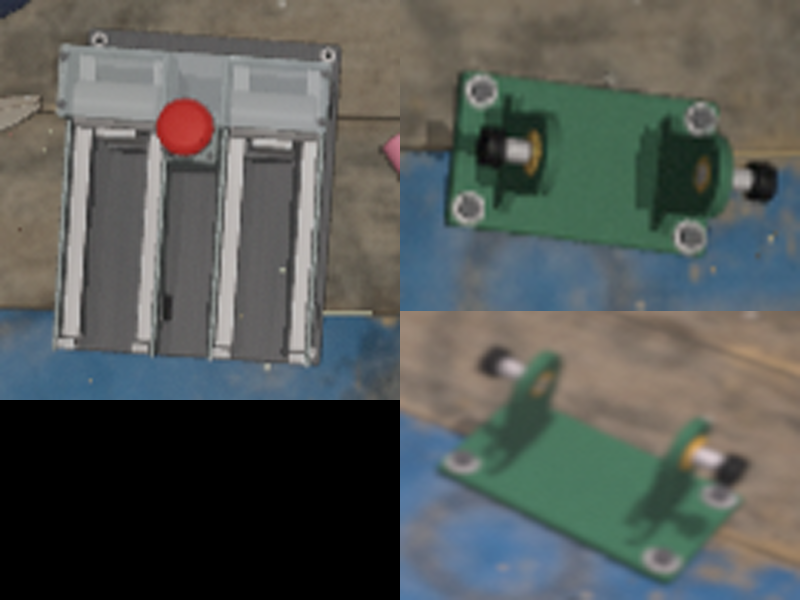

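```bash
cat > go.py <<'E'
import sys, numpy as np
from scipy.spatial.transform import Rotation as R
from bench import readout
F=(0.556,0.155,np.deg2rad(-2.64)); B=(0.451,-0.320,np.deg2rad(-6.3))
def pt(f,x,y): c,s=np.cos(f[2]),np.sin(f[2]); return f[0]+c*x-s*y, f[1]+s*x+c*y
def go(x,y,z,yaw):
    o=readout.get_obs(); w=o["eef_rot"]; Rc=R.from_quat([*w[1:],w[0]])
    ty=np.array([np.cos(yaw),np.sin(yaw),0]); tz=np.array([0,0,-1.]); Rt=R.from_matrix(np.c_[np.cross(ty,tz),ty,tz])
    print("t",round(o["time_s"],2),"pos",o["eef_pos"].round(4),"F",o["wrist_force"].round(1),"op",round(o["opening"],3))
    print("shift mm",(Rc.inv().apply(np.array([x,y,z])-o["eef_pos"])*1000).round(1),"rot",(Rc.inv()*Rt).as_rotvec().round(4))
E
python3 - <<'E'
from go import *
go(0.588,0.1535,0.215,F[2])
print(pt(F,34,0) if 0 else pt(F,.034,0),pt(F,-.1,.06),pt(F,-.1,-.06))
E
```

```text
t 0.1 pos [0.1777 0.5463 0.2101] F [-0.2  0.3 -0.5] op 0.997
shift mm [-511.7 -246.5   -4.7] rot [-1.6000e-03  8.0000e-04  1.3021e+00]
(np.float64(0.5899639143383458), np.float64(0.15343394673861102)) (np.float64(0.45886975770143407), np.float64(0.2195423584246955)) (np.float64(0.4533425108965318), np.float64(0.09966971958347494))
```

>>> play_rows:
  xyz:
    - [-40, -20, -15]
    - [-92, -44, -25]
    - [-144, -69, -25]
    - [-196, -94, -25]
    - [-248, -119, -25]
    - [-300, -144, -25]
    - [-352, -169, -25]
    - [-404, -194, -25]
    - [-456, -219, -25]
    - [-510, -246, -25]
  rot:
    - [0, 0, 0.13]
    - [0, 0, 0.3]
    - [0, 0, 0.47]
    - [0, 0, 0.64]
    - [0, 0, 0.81]
    - [0, 0, 0.98]
    - [0, 0, 1.15]
    - [0, 0, 1.302]
    - [0, 0, 1.302]
    - [0, 0, 1.302]
  grip: [1, 0.5, 0, 0, 0, 0, 0, 0, 0, 0]

```text
time_s: 1.35
eef_pos: [0.5877, 0.1535, 0.2355]
eef_rot: [-0.0, 0.723, 0.691, -0.0]
wrist_force: [1.1, 0.2, -0.3]
opening: -0.0
grasp_force: 0.0
```

```bash
python3 - <<'E'
from go import *
go(0.5885,0.1535,0.163,F[2])
E
```

```text
t 1.35 pos [0.5877 0.1535 0.2355] F [ 1.1  0.2 -0.3] op -0.0
shift mm [-0.   0.9 72.5] rot [-0.0006 -0.0001  0.0001]
```

>>> play_rows:
  xyz:
    - [0, 1, 20]
    - [0, 1, 40]
    - [0, 1, 48]
    - [0, 1, 56]
    - [0, 1, 64]
    - [0, 1, 70]
    - [0, 1, 73]
    - [0, 1, 74]
    - [0, 1, 74]
    - [0, 1, 74]
  rot:
    - [0, 0, 0]
    - [0, 0, 0]
    - [0, 0, 0]
    - [0, 0, 0]
    - [0, 0, 0]
    - [0, 0, 0]
    - [0, 0, 0]
    - [0, 0, 0]
    - [0, 0, 0]
    - [0, 0, 0]
  grip: [0, 0, 0, 0, 0, 0, 0, 0, 0, 0]

```text
time_s: 2.6
eef_pos: [0.588, 0.1549, 0.1622]
eef_rot: [0.0, 0.723, 0.691, 0.0]
wrist_force: [0.4, -0.5, 0.5]
opening: -0.0
grasp_force: 0.0
```

The wrist force shows no push-back, so I'll look before going on.

```bash
python3 - <<'E'
from bench import readout, vision, ctrl
import cv2,pickle,numpy as np
print(ctrl.tips_ahead, readout.get_obs()["wrist_force"])
a=vision.camera("scene");b=vision.camera("wrist");t=vision.camera("top")
pickle.dump(b,open("w.pkl","wb"))
im=np.zeros((600,800,3),np.uint8);im[:300,:400]=cv2.resize(a["color"][160:310,200:400],(400,300),interpolation=2)
im[:300,400:]=cv2.resize(b["color"],(400,300));im[300:,:400]=cv2.resize(t["color"][170:310,200:340],(400,300),interpolation=2)
cv2.imwrite("pics/press.png",im[:,:,::-1])
E
```

```text
0.019 [ 0.36292863 -0.48499044  0.51016004]
```

View pics/press.png

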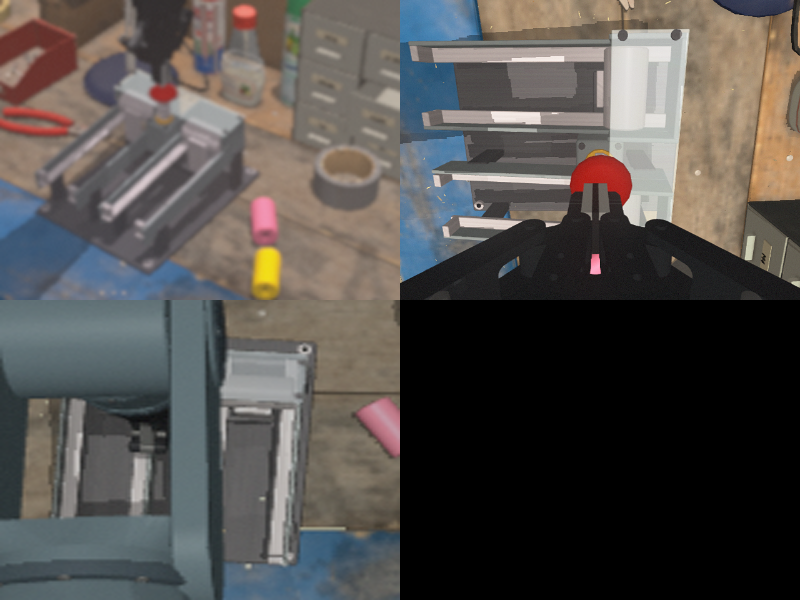

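```bash
python3 - <<'E'
from h import *
from bench import readout
from scipy.spatial.transform import Rotation as R
o=readout.get_obs();w=o["eef_rot"];T=np.eye(4);T[:3,:3]=R.from_quat([*w[1:],w[0]]).as_matrix();T[:3,3]=o["eef_pos"]
c=pickle.load(open("w.pkl","rb"));c["extrinsics"]=T@c["hand_eye"];P=cloud(c)
m=red(c);m[:,:240]=0;m[:220]=0;m[350:]=0;m[:,400:]=0
Q=P[m];print(m.sum(),np.median(Q,0),np.percentile(Q[:,2],[5,50,90,97]),Q[:,:2].min(0),Q[:,:2].max(0))
for v in range(280,345,6):
    print(v,[tuple((P[v,u]*1000).round().astype(int)) for u in (304,311,318,326)])
E
```

```text
4408 [0.59369597 0.16369551 0.17046393] [0.1666264  0.17046393 0.17187603 0.1724337 ] [0.57097831 0.14083336] [0.61149157 0.22442784]
280 [(np.int64(585), np.int64(164), np.int64(171)), (np.int64(588), np.int64(164), np.int64(170)), (np.int64(590), np.int64(164), np.int64(172)), (np.int64(594), np.int64(165), np.int64(173))]
286 [(np.int64(585), np.int64(162), np.int64(171)), (np.int64(588), np.int64(162), np.int64(173)), (np.int64(590), np.int64(162), np.int64(172)), (np.int64(593), np.int64(161), np.int64(171))]
292 [(np.int64(585), np.int64(159), np.int64(171)), (np.int64(587), np.int64(159), np.int64(172)), (np.int64(590), np.int64(160), np.int64(173)), (np.int64(593), np.int64(159), np.int64(171))]
298 [(np.int64(585), np.int64(166), np.int64(192)), (np.int64(588), np.int64(166), np.int64(192)), (np.int64(590), np.int64(165), np.int64(191)), (np.int64(593), np.int64(166), np.int64(193))]
304 [(np.int64(585), np.int64(166), np.int64(197)), (np.int64(588), np.int64(166), np.int64(197)), (np.int64(590), np.int64(166), np.int64(197)), (np.int64(593), np.int64(166), np.int64(198))]
3
[... 456 characters left out ...]
int64(166), np.int64(210)), (np.int64(590), np.int64(166), np.int64(210)), (np.int64(592), np.int64(166), np.int64(210))]
328 [(np.int64(586), np.int64(166), np.int64(214)), (np.int64(588), np.int64(166), np.int64(214)), (np.int64(590), np.int64(165), np.int64(213)), (np.int64(592), np.int64(165), np.int64(213))]
334 [(np.int64(586), np.int64(165), np.int64(216)), (np.int64(588), np.int64(165), np.int64(217)), (np.int64(590), np.int64(165), np.int64(217)), (np.int64(592), np.int64(165), np.int64(217))]
340 [(np.int64(586), np.int64(165), np.int64(220)), (np.int64(588), np.int64(165), np.int64(220)), (np.int64(590), np.int64(165), np.int64(220)), (np.int64(592), np.int64(165), np.int64(220))]
```

```bash
python3 - <<'E'
from h import *
c=pickle.load(open("w.pkl","rb"));H=c["hand_eye"];K=c["camera_matrix"];print(H.round(3).tolist(),K.round(1).tolist())
for p in ([-.011,0,.019],[.011,0,.019],[-.011,0,-.03],[.011,0,-.03],[0,0,0],[0,0.01,0.019]):
    q=np.linalg.inv(H)@[*p,1];print(p,(K@q[:3]/q[2])[:2].round(),q[2].round(3))
print(c["depth"][270:350:4,316].round(4).tolist())
im=c["color"][200:480,160:480]
cv2.imwrite("pics/w1.png",cv2.resize(im,(640,560),interpolation=2)[:,:,::-1])
E
```

```text
[[0.001, -0.961, -0.276, 0.07], [1.0, 0.001, -0.0, -0.0], [0.0, -0.276, 0.961, -0.163], [0.0, 0.0, 0.0, 1.0]] [[414.9, 0.0, 312.3], [0.0, 414.9, 241.6], [0.0, 0.0, 1.0]]
[-0.011, 0, 0.019] [313. 298.] 0.198
[0.011, 0, 0.019] [313. 254.] 0.192
[-0.011, 0, -0.03] [313. 353.] 0.151
[0.011, 0, -0.03] [313. 297.] 0.144
[0, 0, 0] [313. 293.] 0.176
[0, 0.01, 0.019] [334. 277.] 0.195
[0.1632000058889389, 0.16359999775886536, 0.164900004863739, 0.164900004863739, 0.16609999537467957, 0.1647000014781952, 0.14890000224113464, 0.1454000025987625, 0.14159999787807465, 0.13830000162124634, 0.1362999975681305, 0.13269999623298645, 0.1307000070810318, 0.12710000574588776, 0.0, 0.1216999962925911, 0.12060000002384186, 0.11840000003576279, 0.11720000207424164, 0.11720000207424164]
```

View pics/w1.png

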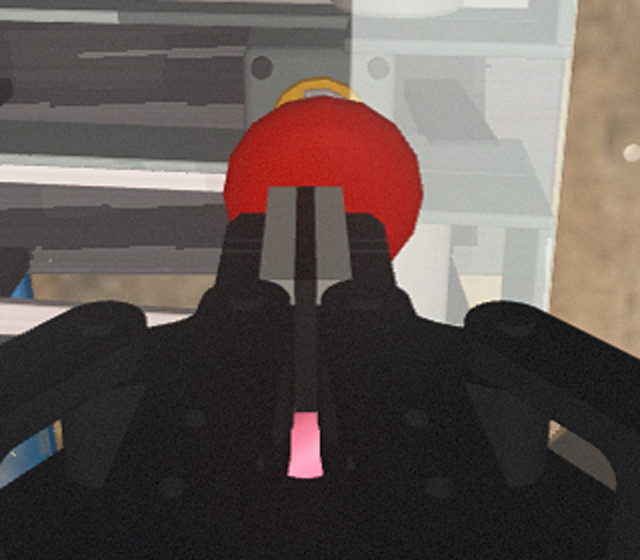

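The enlarged wrist view shows the fingertips ending at about v=293, in front of the red head. By depth they are about 18 mm above it, and the head is still at 172 mm, so the plunger hasn't been touched yet. I'll go down slowly and watch the force.

>>> play_rows:
  xyz:
    - [0, 0, 3]
    - [0, 0, 6]
    - [0, 0, 9]
    - [0, 0, 12]
    - [0, 0, 15]
    - [0, 0, 18]
    - [0, 0, 20]
    - [0, 0, 22]
    - [0, 0, 22]
    - [0, 0, 22]
  rot:
    - [0, 0, 0]
    - [0, 0, 0]
    - [0, 0, 0]
    - [0, 0, 0]
    - [0, 0, 0]
    - [0, 0, 0]
    - [0, 0, 0]
    - [0, 0, 0]
    - [0, 0, 0]
    - [0, 0, 0]
  grip: [0, 0, 0, 0, 0, 0, 0, 0, 0, 0]

```text
time_s: 4.0
eef_pos: [0.5878, 0.1549, 0.14]
eef_rot: [0.0, 0.723, 0.691, 0.0]
wrist_force: [-2.3, 0.1, 5.0]
opening: -0.003
grasp_force: 2.4
```

```bash
cat > wv.py <<'E'
from h import *
from bench import readout, vision
from scipy.spatial.transform import Rotation as R
def wrist(save=None):
    o=readout.get_obs();w=o["eef_rot"];T=np.eye(4);T[:3,:3]=R.from_quat([*w[1:],w[0]]).as_matrix();T[:3,3]=o["eef_pos"]
    c=vision.camera("wrist");c["extrinsics"]=T@c["hand_eye"]
    if save: cv2.imwrite(save,c["color"][:,:,::-1])
    return c
E
python3 - <<'E'
from wv import *
c=wrist("pics/w2.png");P=cloud(c);m=red(c);m[:200]=0;m[350:]=0;m[:,:220]=0;m[:,420:]=0
Q=P[m];print(m.sum(),np.percentile(Q[:,2],[5,50,90,97]));print(readout.get_obs()["wrist_force"])
print(c["depth"][250:350:4,316].round(3).tolist())
E
```

```text
4155 [0.15492326 0.15881461 0.16036153 0.16084022]
[-1.87052509 -0.05240565  4.65839681]
[0.19300000369548798, 0.1889999955892563, 0.15700000524520874, 0.1550000011920929, 0.15600000321865082, 0.1550000011920929, 0.15399999916553497, 0.15299999713897705, 0.15399999916553497, 0.15399999916553497, 0.15399999916553497, 0.14800000190734863, 0.1459999978542328, 0.1420000046491623, 0.13899999856948853, 0.13600000739097595, 0.13199999928474426, 0.1289999932050705, 0.1289999932050705, 0.12600000202655792, 0.12300000339746475, 0.12099999934434891, 0.11800000071525574, 0.11699999868869781, 0.11800000071525574]
```

Contact now: about 5 N, and the head is down to about 160 mm with the TCP at 140 mm. The real fingertips are therefore about 20 mm behind the stated TCP, roughly 39 mm short of nominal. I'll allow for that and press to the stop.

>>> play_rows:
  xyz:
    - [0, 0, 4]
    - [0, 0, 8]
    - [0, 0, 12]
    - [0, 0, 15]
    - [0, 0, 17]
    - [0, 0, 18]
    - [0, 0, 18]
    - [0, 0, 18]
    - [0, 0, 18]
    - [0, 0, 18]
  rot:
    - [0, 0, 0]
    - [0, 0, 0]
    - [0, 0, 0]
    - [0, 0, 0]
    - [0, 0, 0]
    - [0, 0, 0]
    - [0, 0, 0]
    - [0, 0, 0]
    - [0, 0, 0]
    - [0, 0, 0]
  grip: [0, 0, 0, 0, 0, 0, 0, 0, 0, 0]

```text
time_s: 5.3
eef_pos: [0.5881, 0.1549, 0.1232]
eef_rot: [0.0, 0.723, 0.691, 0.0]
wrist_force: [-4.5, -1.4, 11.2]
opening: 0.001
grasp_force: 5.9
```

```bash
python3 - <<'E'
from wv import *
c=wrist("pics/w3.png");P=cloud(c);m=red(c);m[:200]=0;m[350:]=0;m[:,:220]=0;m[:,420:]=0
Q=P[m];print(m.sum(),np.percentile(Q[:,2],[5,50,90,97]));o=readout.get_obs();print(o["wrist_force"],o["eef_pos"])
E
```

```text
4135 [0.13830552 0.14213706 0.1436915  0.14423351]
[-4.43719092 -0.68635633 11.05523521] [0.58807627 0.1549159  0.12323698]
```

View pics/w3.png

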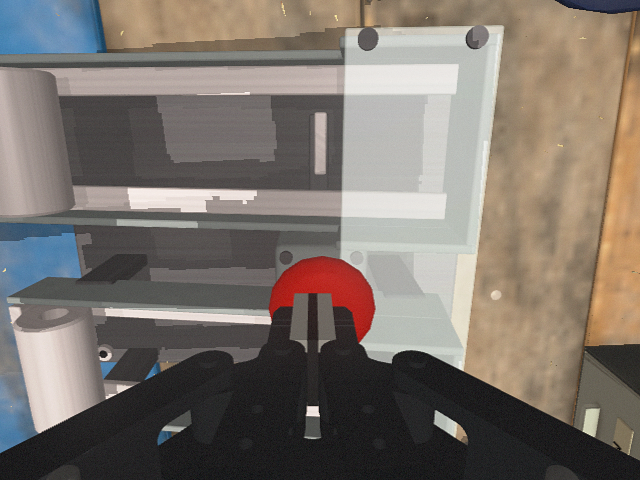

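The plunger is at its stop: head at 144 mm, 11 N. Both rollers have rolled down, one at about (30,140) in the upper lane and one at about (60,370) in the lower lane. I'll hold it one more call and then lift.

>>> play_rows:
  xyz:
    - [0, 0, 0]
    - [0, 0, 0]
    - [0, 0, 0]
    - [0, 0, 0]
    - [0, 0, 0]
    - [0, 0, 0]
    - [0, 0, 0]
    - [0, 0, -15]
    - [0, 0, -40]
    - [0, 0, -75]
  rot:
    - [0, 0, 0]
    - [0, 0, 0]
    - [0, 0, 0]
    - [0, 0, 0]
    - [0, 0, 0]
    - [0, 0, 0]
    - [0, 0, 0]
    - [0, 0, 0]
    - [0, 0, 0]
    - [0, 0, 0]
  grip: [0, 0, 0, 0, 0, 0, 0, 0, 0, 0]

```text
time_s: 6.6
eef_pos: [0.587, 0.1548, 0.196]
eef_rot: [-0.001, 0.723, 0.691, -0.001]
wrist_force: [0.2, -0.1, -0.1]
opening: -0.001
grasp_force: 0.0
```

```bash
python3 - <<'E'
from go import *
sl=pt(F,-.1,.06)
go(sl[0],sl[1],0.21,F[2])
E
```

```text
t 6.6 pos [0.587  0.1548 0.196 ] F [ 0.2 -0.1 -0.1] op -0.001
shift mm [  58.8 -131.   -13.7] rot [-0.0025  0.0002 -0.0001]
```

>>> play_rows:
  xyz:
    - [10, -22, 0]
    - [22, -50, 0]
    - [36, -80, 0]
    - [48, -108, 0]
    - [59, -131, 10]
    - [59, -131, 25]
    - [59, -131, 40]
    - [59, -131, 40]
    - [59, -131, 40]
    - [59, -131, 40]
  rot:
    - [0, 0, 0]
    - [0, 0, 0]
    - [0, 0, 0]
    - [0, 0, 0]
    - [0, 0, 0]
    - [0, 0, 0]
    - [0, 0, 0]
    - [0, 0, 0]
    - [0, 0, 0]
    - [0, 0, 0]
  grip: [0, 0.3, 1, 1, 1, 1, 1, 1, 1, 1]

```text
time_s: 7.85
eef_pos: [0.4604, 0.2197, 0.1573]
eef_rot: [0.0, 0.723, 0.69, 0.0]
wrist_force: [0.6, -1.1, -0.5]
opening: 0.999
grasp_force: 0.0
```

```bash
python3 - <<'E'
from wv import *
import pickle
c=wrist("pics/w4.png");pickle.dump(c,open("w4.pkl","wb"));t=vision.camera("top");pickle.dump(t,open("top4.pkl","wb"))
print(readout.get_obs()["eef_pos"],readout.get_obs()["opening"])
P=cloud(c)
# roller: surface points by height near the stop
for y0 in (.2195,.0997):
    m=(abs(P[...,1]-y0)<.04)&(P[...,0]>.41)&(P[...,0]<.51)&(P[...,2]>.09)&(P[...,2]<.112)
    if m.sum()>50:
        Q=P[m]; hi=Q[Q[:,2]>np.percentile(Q[:,2],60)]; print(y0,m.sum(),Q.min(0).round(3),Q.max(0).round(3),hi.mean(0).round(4),cv2.minAreaRect((Q[:,:2]*1000).astype(np.float32)))
E
```

```text
[0.46017751 0.21981661 0.15736459] 1.0015257788556007
0.2195 6631 [0.435 0.181 0.09 ] [0.509 0.257 0.105] [0.4536 0.2226 0.103 ] ((472.07244873046875, 219.17189025878906), (76.92321014404297, 74.3512191772461), 89.77862548828125)
0.0997 3087 [0.43  0.088 0.09 ] [0.509 0.138 0.105] [0.4486 0.1168 0.1028] ((469.9566345214844, 112.68557739257812), (81.37287139892578, 47.970458984375), 3.176555871963501)
```

View pics/w4.png

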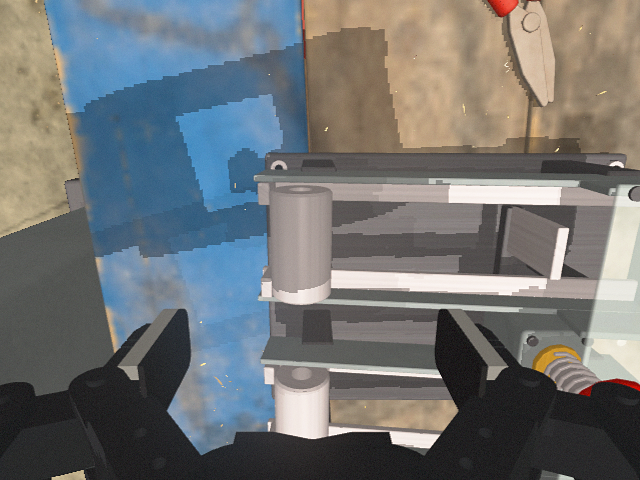

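The roller lies in the left lane, spanning about (272–330, 185–303). The fingers straddle columns 188–440, so it needs a shift of about −6 mm in x. I'll refine its centre and the true tip height from depth.

```bash
python3 - <<'E'
from h import *
from go import *
c=pickle.load(open("w4.pkl","rb"));P=cloud(c)
for y0,b in ((.2195,(190,300,265,335)),(.0997,(370,435,270,330))):
    Q=P[b[0]:b[1],b[2]:b[3]].reshape(-1,3);Q=Q[(Q[:,2]>.1)&(Q[:,2]<.108)]
    print(len(Q),Q.mean(0).round(4),np.percentile(Q,[2,98],axis=0).round(4).tolist())
    A=np.c_[Q[:,1]-y0,np.ones(len(Q))];print("x=a*dy+b",np.linalg.lstsq(A,Q[:,0],rcond=None)[0].round(4))
T=np.linalg.inv(c["extrinsics"]);H=c["hand_eye"]
for (u,v) in ((180,314),(183,325),(447,314),(444,325),(130,372)):
    p=P[v,u]; print((u,v),p.round(4),(H@T@[*p,1])[:3].round(4))
go(.4536,.2215,.046,F[2])
E
```

```text
3980 [0.4538 0.224  0.1024] [[0.4432, 0.1938, 0.1001], [0.4642, 0.2522, 0.1043]]
x=a*dy+b [0.0433 0.4536]
1575 [0.4485 0.1178 0.1023] [[0.4381, 0.1009, 0.1001], [0.4587, 0.1333, 0.1043]]
x=a*dy+b [0.0278 0.448 ]
(180, 314) [0.4182 0.2321 0.1993] [ 0.0104 -0.0427 -0.0419]
(183, 325) [0.4179 0.2271 0.1972] [ 0.0055 -0.0428 -0.0399]
(447, 314) [0.5036 0.2285 0.1999] [ 0.0108  0.0428 -0.0425]
(444, 325) [0.5032 0.224  0.1987] [ 0.0063  0.0426 -0.0413]
(130, 372) [0.4143 0.2305 0.2287] [ 0.0086 -0.0465 -0.0714]
t 7.95 pos [0.4602 0.2198 0.1574] F [-0.4  0.6 -0.5] op 1.002
shift mm [  1.3  -6.8 111.4] rot [ 0.0009 -0.0003 -0.0002]
```

>>> play_rows:
  xyz:
    - [2, -7, 10]
    - [2, -7, 35]
    - [2, -7, 65]
    - [2, -7, 90]
    - [2, -7, 105]
    - [2, -7, 115]
    - [2, -7, 115]
    - [2, -7, 115]
    - [2, -7, 115]
    - [2, -7, 115]
  rot:
    - [0, 0, 0]
    - [0, 0, 0]
    - [0, 0, 0]
    - [0, 0, 0]
    - [0, 0, 0]
    - [0, 0, 0]
    - [0, 0, 0]
    - [0, 0, 0]
    - [0, 0, 0]
    - [0, 0, 0]
  grip: [1, 1, 1, 1, 1, 1, 1, 0.2, 0.2, 0.2]

```text
time_s: 9.2
eef_pos: [0.454, 0.2223, 0.0428]
eef_rot: [0.001, 0.723, 0.691, 0.001]
wrist_force: [1.7, -1.4, 3.0]
opening: 0.408
grasp_force: 59.5
```

```bash
python3 - <<'E'
from wv import *
c=wrist("pics/w5.png");o=readout.get_obs();print(o["wrist_force"],o["eef_pos"],o["opening"],o["grasp_force"])
E
```

```text
[ 1.87301206 -0.53110495  1.91900875] [0.45401898 0.22229473 0.04281575] 0.40400947134609594 59.589101672172546
```

View pics/w5.png

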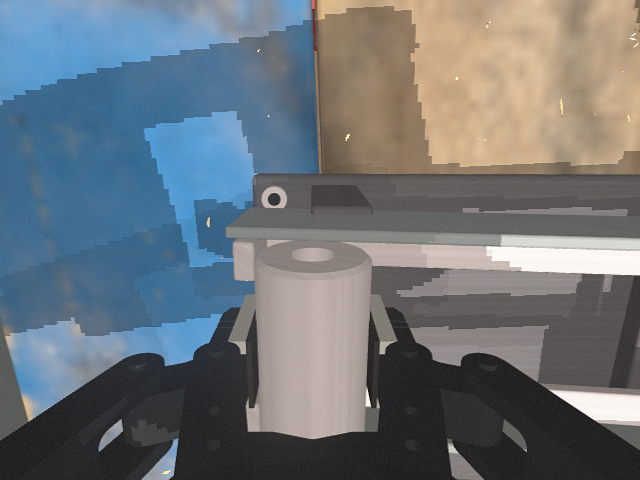

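The wrist view shows the left roller, spanning (255–372, 240–430), gripped between the pads at 0.40 opening and 59 N. Now lift it and feel the weight.

>>> play_rows:
  xyz:
    - [0, 0, -8]
    - [0, 0, -25]
    - [0, 0, -50]
    - [0, 0, -75]
    - [0, 0, -95]
    - [0, 0, -105]
    - [0, 0, -110]
    - [0, 0, -110]
    - [0, 0, -110]
    - [0, 0, -110]
  rot:
    - [0, 0, 0]
    - [0, 0, 0]
    - [0, 0, 0]
    - [0, 0, 0]
    - [0, 0, 0]
    - [0, 0, 0]
    - [0, 0, 0]
    - [0, 0, 0]
    - [0, 0, 0]
    - [0, 0, 0]
  grip: [0.2, 0.2, 0.2, 0.2, 0.2, 0.2, 0.2, 0.2, 0.2, 0.2]

```text
time_s: 10.5
eef_pos: [0.4523, 0.222, 0.1512]
eef_rot: [-0.0, 0.723, 0.691, -0.001]
wrist_force: [-0.4, 0.6, -1.6]
opening: 0.404
grasp_force: 60.4
```

```bash
python3 - <<'E'
from wv import *
for i in range(4):
    o=readout.get_obs();print(o["wrist_force"].round(2),o["torque"].round(3),o["eef_pos"].round(4),o["opening"],o["grasp_force"]); c=wrist("pics/w6.png") if i==0 else vision.camera("wrist")
P=cloud(c) if "extrinsics" in c else None
E
```

```text
[-0.36  0.56 -1.6 ] [-0.032  0.061  0.028] [0.4523 0.222  0.1512] 0.403807260805326 60.41886806488037
[ 0.69  0.25 -1.54] [ 0.03   0.01  -0.039] [0.4524 0.2221 0.1513] 0.4046610440958369 60.4189932346344
[-0.43  0.31 -1.5 ] [ 0.005  0.057 -0.031] [0.4525 0.2221 0.1514] 0.4036640029465266 60.418245792388916
[ 0.05  0.35 -2.37] [-0.016 -0.039  0.032] [0.4526 0.2221 0.1515] 0.40367093846788815 60.418556928634644
```

It weighs about 1.75 N (roughly 0.18 kg), so this looks like the aluminium one. I'll put it back at its stop and feel the other.

>>> play_rows:
  xyz:
    - [0, 0, 20]
    - [0, 0, 50]
    - [0, 0, 80]
    - [0, 0, 98]
    - [0, 0, 105]
    - [0, 0, 109]
    - [0, 0, 110]
    - [0, 0, 110]
    - [0, 0, 110]
    - [0, 0, 110]
  rot:
    - [0, 0, 0]
    - [0, 0, 0]
    - [0, 0, 0]
    - [0, 0, 0]
    - [0, 0, 0]
    - [0, 0, 0]
    - [0, 0, 0]
    - [0, 0, 0]
    - [0, 0, 0]
    - [0, 0, 0]
  grip: [0.2, 0.2, 0.2, 0.2, 0.2, 0.2, 0.2, 0.2, 0.5, 1]

```text
time_s: 11.95
eef_pos: [0.4522, 0.2222, 0.0418]
eef_rot: [-0.0, 0.723, 0.691, -0.0]
wrist_force: [-0.6, -0.2, 0.7]
opening: 0.696
grasp_force: 0.0
```

>>> play_rows:
  xyz:
    - [0, 0, 0]
    - [0, 0, 0]
    - [0, 0, 0]
    - [0, 0, -10]
    - [0, 0, -30]
    - [0, 0, -55]
    - [0, 0, -80]
    - [0, 0, -100]
    - [0, 0, -115]
    - [0, 0, -115]
  rot:
    - [0, 0, 0]
    - [0, 0, 0]
    - [0, 0, 0]
    - [0, 0, 0]
    - [0, 0, 0]
    - [0, 0, 0]
    - [0, 0, 0]
    - [0, 0, 0]
    - [0, 0, 0]
    - [0, 0, 0]
  grip: [1, 1, 1, 1, 1, 1, 1, 1, 1, 1]

```text
time_s: 13.2
eef_pos: [0.4536, 0.2224, 0.1583]
eef_rot: [0.001, 0.723, 0.691, 0.001]
wrist_force: [-0.5, 0.4, 0.0]
opening: 1.002
grasp_force: 0.0
```

```bash
python3 - <<'E'
from wv import *
from go import *
c=wrist("pics/w7.png");P=cloud(c)
for y0,b in ((.2225,(190,300,265,345)),(.1025,(360,435,265,345))):
    Q=P[b[0]:b[1],b[2]:b[3]].reshape(-1,3);Q=Q[(Q[:,2]>.1)&(Q[:,2]<.108)]
    print(len(Q),Q.mean(0).round(4),np.percentile(Q,[2,98],axis=0).round(4).tolist(),"x at y0",np.linalg.lstsq(np.c_[Q[:,1]-y0,np.ones(len(Q))],Q[:,0],rcond=None)[0].round(4))
go(.4483,.1025,.157,F[2])
E
```

```text
3789 [0.4536 0.2249 0.1023] [[0.443, 0.1958, 0.1001], [0.4641, 0.2523, 0.1043]] x at y0 [0.0438 0.4535]
1496 [0.4485 0.1185 0.1023] [[0.4381, 0.1024, 0.1001], [0.4587, 0.1333, 0.1042]] x at y0 [0.0213 0.4482]
t 13.25 pos [0.4529 0.2222 0.1572] F [ 0.3 -0.4  0.4] op 0.999
shift mm [-119.8    0.9    0.2] rot [ 0.0008 -0.0002  0.0001]
```

>>> play_rows:
  xyz:
    - [-30, 1, 0]
    - [-75, 1, 0]
    - [-110, 1, 0]
    - [-120, 1, 5]
    - [-120, 1, 35]
    - [-120, 1, 70]
    - [-120, 1, 95]
    - [-120, 1, 109]
    - [-120, 1, 115]
    - [-120, 1, 115]
  rot:
    - [0, 0, 0]
    - [0, 0, 0]
    - [0, 0, 0]
    - [0, 0, 0]
    - [0, 0, 0]
    - [0, 0, 0]
    - [0, 0, 0]
    - [0, 0, 0]
    - [0, 0, 0]
    - [0, 0, 0]
  grip: [1, 1, 1, 1, 1, 1, 1, 1, 1, 1]

```text
time_s: 14.5
eef_pos: [0.4484, 0.1024, 0.042]
eef_rot: [-0.0, 0.723, 0.691, 0.0]
wrist_force: [0.1, -1.1, 0.3]
opening: 1.003
grasp_force: 0.0
```

>>> play_rows:
  xyz:
    - [0, 0, 0]
    - [0, 0, 0]
    - [0, 0, 0]
    - [0, 0, 0]
    - [0, 0, 0]
    - [0, 0, -8]
    - [0, 0, -25]
    - [0, 0, -50]
    - [0, 0, -80]
    - [0, 0, -110]
  rot:
    - [0, 0, 0]
    - [0, 0, 0]
    - [0, 0, 0]
    - [0, 0, 0]
    - [0, 0, 0]
    - [0, 0, 0]
    - [0, 0, 0]
    - [0, 0, 0]
    - [0, 0, 0]
    - [0, 0, 0]
  grip: [0.2, 0.2, 0.2, 0.2, 0.2, 0.2, 0.2, 0.2, 0.2, 0.2]

```text
time_s: 15.75
eef_pos: [0.4473, 0.1023, 0.1524]
eef_rot: [-0.001, 0.723, 0.691, -0.001]
wrist_force: [1.4, 0.0, -3.8]
opening: 0.4
grasp_force: 60.2
```

>>> play_rows:
  xyz:
    - [0, 0, 0]
    - [0, 0, 0]
    - [0, 0, 0]
    - [0, 0, 0]
    - [0, 0, 0]
    - [0, 0, 0]
    - [0, 0, 0]
    - [0, 0, 0]
    - [0, 0, 0]
    - [0, 0, 0]
  rot:
    - [0, 0, 0]
    - [0, 0, 0]
    - [0, 0, 0]
    - [0, 0, 0]
    - [0, 0, 0]
    - [0, 0, 0]
    - [0, 0, 0]
    - [0, 0, 0]
    - [0, 0, 0]
    - [0, 0, 0]
  grip: [0.2, 0.2, 0.2, 0.2, 0.2, 0.2, 0.2, 0.2, 0.2, 0.2]

```text
time_s: 17.0
eef_pos: [0.4482, 0.1022, 0.1519]
eef_rot: [0.0, 0.723, 0.691, 0.0]
wrist_force: [0.7, -0.5, -3.8]
opening: 0.401
grasp_force: 60.6
```

```bash
python3 - <<'E'
from wv import *
from go import *
c=wrist("pics/w8.png");pickle.dump(c,open("w8.pkl","wb"));t=vision.camera("top");pickle.dump(t,open("t8.pkl","wb"));s=vision.camera("scene");pickle.dump(s,open("s8.pkl","wb"))
for i in range(3): print(readout.get_obs()["wrist_force"].round(2)); vision.camera("wrist")
go(.451,-.32,.16,B[2])
# roller in tool frame
P=cloud(c);T=np.linalg.inv(c["extrinsics"]);H=c["hand_eye"]
Q=P.reshape(-1,3)@(T[:3,:3].T)+T[:3,3];Q=(Q@H[:3,:3].T+H[:3,3]).reshape(P.shape)
m=np.zeros(P.shape[:2],bool);m[235:430,262:368]=1
Q=Q[m];Q=Q[(abs(Q[:,1])<.013)&(abs(Q[:,0])<.05)];print(len(Q),np.percentile(Q,[2,50,98],axis=0).round(4).tolist())
E
```

```text
[-0.66  0.2  -3.16]
[ 0.57 -0.4  -3.12]
[ 0.18  0.07 -4.46]
t 17.3 pos [0.4482 0.1023 0.1519] F [ 0.2 -0.1 -3.9] op 0.401
shift mm [-421.7   22.2   -8.1] rot [ 0.    -0.     0.064]
16753 [[-0.0179, -0.0124, -0.0613], [0.0126, -0.0, -0.0589], [0.0313, 0.0124, -0.0307]]
```

View pics/w8.png

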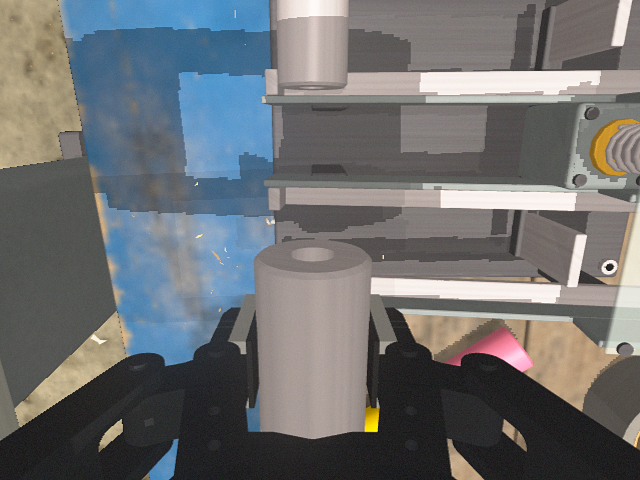

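Weight is about 3.8 N (roughly 0.39 kg), so this is the steel one. The light roller is back in its lane, at the top of the image around (312,45). The held roller's centre is 43 mm behind the TCP along tool z. Next I'll carry it high to a hover beside the bracket for a wrist look.

>>> play_rows:
  xyz:
    - [-25, 2, -25]
    - [-75, 4, -50]
    - [-130, 7, -75]
    - [-185, 10, -95]
    - [-240, 13, -103]
    - [-300, 16, -103]
    - [-360, 19, -103]
    - [-415, 22, -103]
    - [-465, 24, -103]
    - [-502, 26, -103]
  rot:
    - [0, 0, 0.0]
    - [0, 0, 0.01]
    - [0, 0, 0.02]
    - [0, 0, 0.03]
    - [0, 0, 0.04]
    - [0, 0, 0.05]
    - [0, 0, 0.06]
    - [0, 0, 0.064]
    - [0, 0, 0.064]
    - [0, 0, 0.064]
  grip: [0.2, 0.2, 0.2, 0.2, 0.2, 0.2, 0.2, 0.2, 0.2, 0.2]

```text
time_s: 18.55
eef_pos: [0.4505, -0.4026, 0.2544]
eef_rot: [-0.0, 0.745, 0.667, -0.0]
wrist_force: [1.0, 0.6, -3.9]
opening: 0.402
grasp_force: 60.8
```

>>> play_rows:
  xyz:
    - [0, 0, 0]
    - [0, 0, 0]
    - [0, 0, 0]
    - [0, 0, 0]
    - [0, 0, 0]
    - [0, 0, 0]
    - [0, 0, 0]
    - [0, 0, 0]
    - [0, 0, 0]
    - [0, 0, 0]
  rot:
    - [0, 0, 0]
    - [0, 0, 0]
    - [0, 0, 0]
    - [0, 0, 0]
    - [0, 0, 0]
    - [0, 0, 0]
    - [0, 0, 0]
    - [0, 0, 0]
    - [0, 0, 0]
    - [0, 0, 0]
  grip: [0.2, 0.2, 0.2, 0.2, 0.2, 0.2, 0.2, 0.2, 0.2, 0.2]

```text
time_s: 19.8
eef_pos: [0.4511, -0.4004, 0.2549]
eef_rot: [-0.0, 0.745, 0.667, 0.0]
wrist_force: [-0.1, 0.0, -3.6]
opening: 0.402
grasp_force: 60.9
```

```bash
python3 - <<'E'
from wv import *
c=wrist("pics/w9.png");pickle.dump(c,open("w9.pkl","wb"));P=cloud(c);H=hsv(c);o=readout.get_obs();print(o["eef_pos"],o["eef_rot"],o["opening"])
g=(H[...,0]>55)&(H[...,0]<95)&(H[...,1]>80);Q=P[g];Q=Q[(abs(Q[:,0]-.45)<.12)&(abs(Q[:,1]+.32)<.12)]
lo=Q[(Q[:,2]>.002)&(Q[:,2]<.02)];print(len(lo),np.median(lo[:,2]),cv2.minAreaRect((lo[:,:2]*1000).astype(np.float32)))
hi=Q[(Q[:,2]>.04)&(Q[:,2]<.11)];print("z max",hi[:,2].max() if len(hi) else 0)
for s in (hi[hi[:,1]>-.32],hi[hi[:,1]<-.32]):
    if len(s): print(len(s),cv2.minAreaRect((s[:,:2]*1000).astype(np.float32)),np.percentile(s,[3,97],axis=0).round(4).tolist())
E
```

```text
[ 0.45109185 -0.40045182  0.25487394] [-5.87041224e-06  7.44944244e-01  6.67126730e-01  6.27541874e-06] 0.4070048843342886
11005 0.010408495654985084 ((452.6680908203125, -320.6603088378906), (149.58203125, 88.94291687011719), 83.60704040527344)
z max 0.10493695830261945
1262 ((458.2115783691406, -275.0191345214844), (8.270805358886719, 45.31670379638672), 83.805908203125) [[0.4373, -0.2809, 0.0455], [0.4787, -0.2707, 0.1036]]
747 ((447.8075256347656, -366.0741882324219), (8.13731575012207, 45.01872253417969), 83.52084350585938) [[0.4275, -0.3703, 0.0472], [0.4684, -0.3602, 0.1038]]
```

View pics/w9.png

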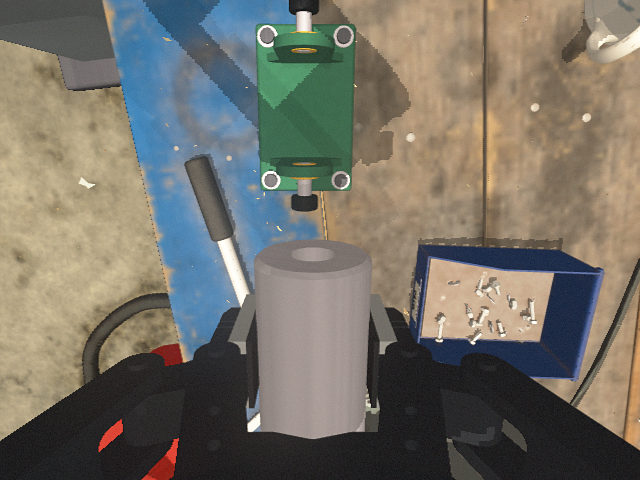

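The wrist view shows the bracket at (258–354, 25–190) with cheeks at v≈45 and v≈170. Its centre works out at (0.4528, −0.3206), with the y axis at 83.6°. The roller is steady in the grip.

```bash
python3 - <<'E'
from h import *
from go import *
c=pickle.load(open("w9.pkl","rb"));P=cloud(c);T=np.linalg.inv(c["extrinsics"]);H=c["hand_eye"];A=H@T
Q=(P.reshape(-1,3)@A[:3,:3].T+A[:3,3]).reshape(P.shape)[235:430,258:370].reshape(-1,3)
q=Q[(abs(Q[:,1])<.003)&(Q[:,2]>-.07)&(Q[:,2]<-.05)&(Q[:,0]>-.015)];print(len(q),np.median(q[:,2]),q[:,0].max(),"tilt",np.polyfit(q[:,0],q[:,2],1).round(4))
e=Q[(Q[:,2]>-.065)&(Q[:,2]<-.03)];print("y range",np.percentile(e[:,1],[1,99]))
go(.4528,-.3206,.037,np.deg2rad(-6.4))
E
```

```text
3428 -0.0604767512146035 0.03154833832313986 tilt [ 0.0437 -0.0606]
y range [-0.01658343  0.01700645]
t 19.85 pos [ 0.4511 -0.4005  0.2549] F [-0.2 -0.5 -4.2] op 0.407
shift mm [ 79.6  -7.1 217.9] rot [-0.     -0.      0.0016]
```

```bash
python3 - <<'E'
from h import *
def tilt(n,b):
    c=pickle.load(open(n,"rb"));P=cloud(c);A=c["hand_eye"]@np.linalg.inv(c["extrinsics"])
    Q=(P.reshape(-1,3)@A[:3,:3].T+A[:3,3]).reshape(P.shape)[b[0]:b[1],b[2]:b[3]].reshape(-1,3);return Q
for n in ("w8.pkl","w9.pkl"):
    Q=tilt(n,(235,430,258,370));q=Q[(abs(Q[:,1])<.003)&(Q[:,2]>-.07)&(Q[:,2]<-.05)&(Q[:,0]>-.015)];print(n,len(q),np.polyfit(q[:,0],q[:,2],1).round(4))
    for lo,hi in ((-.015,-.005),(-.005,.005),(.005,.015),(.015,.025),(.025,.031)): print(lo,np.median(q[(q[:,0]>lo)&(q[:,0]<hi),2]).round(4),end=" ")
    print()
Q=tilt("w9.pkl",(20,195,255,360));z0=.2549-.0104
q=Q[abs(Q[:,2]-z0)<.006];print("base",np.linalg.lstsq(np.c_[q[:,:2],np.ones(len(q))],q[:,2],rcond=None)[0].round(4))
# left roller resting on rails, in w4
Q=tilt("w4.pkl",(190,300,265,335));z0=.1574-.103
ridge=Q[(abs(Q[:,2]-z0)<.004)];x=ridge[:,0];b=np.arange(x.min(),x.max(),.006)
r=[(k,np.percentile(ridge[(x>k)&(x<k+.006),2],20)) for k in b[:-1]];r=np.array(r);print("rest",np.polyfit(r[:,0],r[:,1],1).round(4))
E
```

```text
w8.pkl 3430 [ 0.0436 -0.0606]
-0.015 -0.0606 -0.005 -0.0606 0.005 -0.0606 0.015 -0.0606 0.025 -0.0602 
w9.pkl 3428 [ 0.0437 -0.0606]
-0.015 -0.0606 -0.005 -0.0606 0.005 -0.0605 0.015 -0.0606 0.025 -0.0603 
base [-8.000e-04  2.000e-04  2.444e-01]
rest [-0.0001  0.0541]
```

There is no real tilt; the end-face points skewed the fit. Now move over the bracket and lower.

>>> play_rows:
  xyz:
    - [20, -2, 0]
    - [55, -5, 10]
    - [75, -7, 30]
    - [80, -7, 60]
    - [80, -7, 90]
    - [80, -7, 115]
    - [80, -7, 130]
    - [80, -7, 135]
    - [80, -7, 135]
    - [80, -7, 135]
  rot:
    - [0, 0, 0]
    - [0, 0, 0.0016]
    - [0, 0, 0.0016]
    - [0, 0, 0.0016]
    - [0, 0, 0.0016]
    - [0, 0, 0.0016]
    - [0, 0, 0.0016]
    - [0, 0, 0.0016]
    - [0, 0, 0.0016]
    - [0, 0, 0.0016]
  grip: [0.2, 0.2, 0.2, 0.2, 0.2, 0.2, 0.2, 0.2, 0.2, 0.2]

```text
time_s: 21.1
eef_pos: [0.4535, -0.3207, 0.121]
eef_rot: [0.001, 0.745, 0.667, 0.0]
wrist_force: [-0.7, -0.6, -4.2]
opening: 0.404
grasp_force: 60.9
```

```bash
python3 - <<'E'
from go import *
go(.4528,-.3201,.0375,np.deg2rad(-6.4))
E
```

```text
t 21.1 pos [ 0.4535 -0.3207  0.121 ] F [-0.7 -0.6 -4.2] op 0.404
shift mm [ 0.6 -0.9 83.5] rot [0.0015 0.0013 0.0001]
```

>>> play_rows:
  xyz:
    - [0, 0, 10]
    - [0, 0, 25]
    - [0, 0, 40]
    - [0, 0, 55]
    - [0, 0, 68]
    - [0, 0, 77]
    - [0, 0, 82]
    - [0, 0, 82]
    - [0, 0, 82]
    - [0, 0, 82]
  rot:
    - [0, 0, 0]
    - [0, 0, 0]
    - [0, 0, 0]
    - [0, 0, 0]
    - [0, 0, 0]
    - [0, 0, 0]
    - [0, 0, 0]
    - [0, 0, 0]
    - [0, 0, 0]
    - [0, 0, 0]
  grip: [0.2, 0.2, 0.2, 0.2, 0.2, 0.2, 0.2, 0.2, 0.2, 0.2]

```text
time_s: 22.35
eef_pos: [0.4533, -0.3205, 0.0385]
eef_rot: [0.001, 0.745, 0.667, 0.0]
wrist_force: [-1.0, 0.5, -4.7]
opening: 0.408
grasp_force: 60.9
```

>>> play_rows:
  xyz:
    - [0, 0, 0]
    - [0, 0, 0]
    - [0, 0, 0]
    - [0, 0, 0]
    - [0, 0, 0]
    - [0, 0, 0]
    - [0, 0, 0]
    - [0, 0, 0]
    - [0, 0, 0]
    - [0, 0, 0]
  rot:
    - [0, 0, 0]
    - [0, 0, 0]
    - [0, 0, 0]
    - [0, 0, 0]
    - [0, 0, 0]
    - [0, 0, 0]
    - [0, 0, 0]
    - [0, 0, 0]
    - [0, 0, 0]
    - [0, 0, 0]
  grip: [0.2, 0.2, 0.2, 0.2, 0.2, 0.2, 0.2, 0.2, 0.2, 0.2]

```text
time_s: 23.6
eef_pos: [0.453, -0.3201, 0.0379]
eef_rot: [0.0, 0.745, 0.667, -0.0]
wrist_force: [1.1, -0.5, -3.3]
opening: 0.402
grasp_force: 60.9
```

```bash
python3 - <<'E'
from wv import *
from go import *
c=wrist("pics/w10.png");t=vision.camera("top");s=vision.camera("scene")
go(.4528,-.3201,.0375,np.deg2rad(-6.4))
P=cloud(c);H=hsv(c);g=(H[...,0]>55)&(H[...,0]<95)&(H[...,1]>80);Q=P[g]
hi=Q[(Q[:,2]>.06)&(Q[:,2]<.11)&(abs(Q[:,1]+.275)<.015)];print(len(hi),cv2.minAreaRect((hi[:,:2]*1000).astype(np.float32)),hi[:,2].max())
im=np.zeros((600,800,3),np.uint8);im[:300,:400]=cv2.resize(c["color"],(400,300));im[:300,400:]=cv2.resize(s["color"][290:390,340:473],(400,300),interpolation=2)
im[300:,:400]=cv2.resize(t["color"][170:310,200:340],(400,300),interpolation=2);im[300:,400:]=cv2.resize(s["color"][180:320,200:340],(400,300),interpolation=2)
cv2.imwrite("pics/end.png",im[:,:,::-1])
E
```

```text
t 23.75 pos [ 0.4529 -0.3201  0.0379] F [-0.9 -0.1 -3.6] op 0.405
shift mm [ 0.  -0.1  0.4] rot [0.     0.     0.0001]
6078 ((458.28009033203125, -274.5914306640625), (8.382865905761719, 45.52509307861328), 83.69480895996094) 0.10510859300944408
```

View pics/end.png

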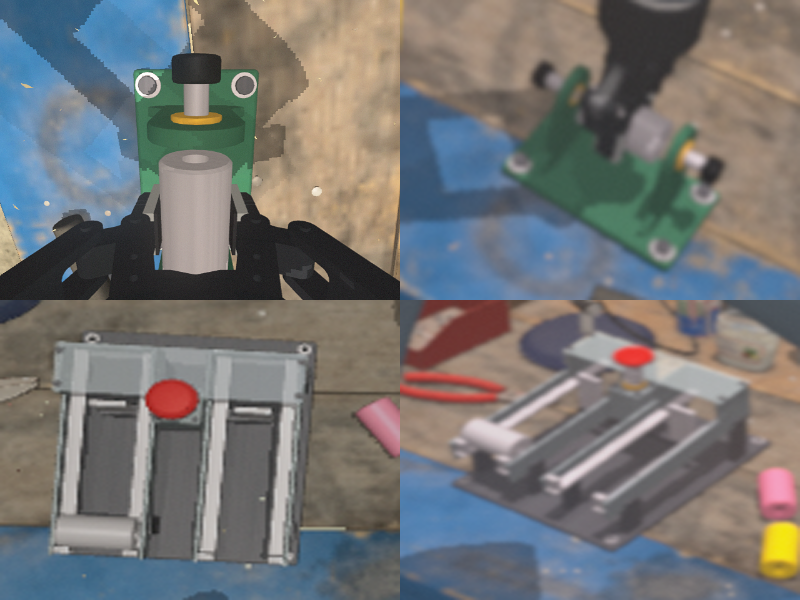

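The heavy roller is in line with the knob and pin at (195,70–120) and has air at both ends. The light roller sits against the left stop at (95,530). Nothing else has moved, so I'm handing in.

```bash
python3 -c "
from bench import ctrl
print(ctrl.hand_in())"
```

```text
the job is handed in; nothing more can be done
None
```

The job is handed in: I lifted and weighed both rollers, set the light one (about 0.18 kg) back against the left stop, and am holding the heavy one (about 0.39 kg) between the bracket's cheeks, its centre measured within about 1 mm of the pin line.

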